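# Cure a bonded glass dip pen under the UV lamp and lay it in the pen tray

### The job

Cure the glue joint of the amber glass pen that is held under the UV lamp: pull the push-pull switch knob out until it clicks over and stays out, let go of it and leave the lamp on untouched for at least four seconds, then push the knob fully home. Only once the lamp is off, pull the pen out of its two spring clips, carry it to the long wooden pen tray and lay it down flat in there without dropping it. Do not knock the lamp aside or disturb the other things on the table.

Things in the scene. Friction and masses are not known exactly. Their poses are not given: they have to be found in the camera images.
- station: UV curing desk: fixed wedge housing 220 mm deep (x -100 to +120), 290 wide; aluminium face sloping 35 deg, from x -100, z 30 (front edge) up to x +80, z 156 mm; flat top behind. Origin on the table; x away from its front, y its left, z up. Face's outward normal (-0.574, 0, 0.819), up-slope (0.819, 0, 0.574) in this frame. Yaw within 0.4 rad. Knob on the left of the face, pen jig middle to right.
- uv_knob (a joint): Travel (m) of the push-pull switch knob along the face's outward normal: 0 = home (lamp off), 0.014 = fully out (lamp on). An over-centre detent holds it at either end: about 10 N starts it out or in, falling to nothing at mid travel (0.007), where it snaps over.
- knob_head (a point): Middle of the push-pull knob's head (moves with it): black cylinder 30 mm across, 16 thick, axis = face's normal. Home, this point is 28 mm above the face and at x -38, y +100, z 107 mm in the station's frame. Under the head: stem 17 mm across, nut 32 mm across, 8 high in all. The low fixed dial (30 mm across, 14 high) 70 mm up-slope of it is not the switch. Use the position only.
- pen: Glass dip pen: amber barrel 13 mm in diameter, 100 long, and a tapering clear nib 28 mm long at the +x end; origin on the axis at mid barrel, x along the axis; 30 to 55 g. At the start it lies level across the desk, nib to the desk's right (-y), axis 38 mm above the sloping face, in two steel spring clips.
- clip_mid (a point): Point between the two clips on the held pen's axis; at x -32, y -30, z 124 mm in the station's frame. Each clip (10 mm wide, 38 mm either side along the desk's y) is a C of two sprung jaws open along the face's normal, 13 mm high beyond the axis. 66 mm of barrel is free between them, with 27 mm of air below it. Pulled along the normal the pen resists with 5 to 15 N for 5 mm, then snaps free.
- lamp_head (a point): Centre of the white lamp head, 58 x 110 x 22 mm, tilted 0.33 rad to face the pen. It hangs above and behind the pen on a stiffly swivelling arm (85 mm from its post, up to 0.2 rad either side); at x +15, y -30, z 262 mm in the station's frame when straight. It blocks a vertical gripper over the pen: come in along the face's normal. Use the position only.
- tray: Pen tray: long open wooden box, 190 (x) x 80 (y) mm, 22 mm high, walls and floor 5 mm thick, fixed to the table; origin at the centre of its underside, x along its length. It lies left or right of the desk.
- bead_box: Bystander: clear plastic sorting box of beads, 170 x 110 mm, 30 mm high; origin at the centre of its underside, x along its length. It lies on the opposite side of the desk from the tray.
- glue_bottle: Bystander: white glue bottle with a blue cap, 32 mm in diameter, 85 mm high, standing; origin at the centre of its underside.
- pump_bottle: Bystander: white pump dispenser bottle of cleaning spirit, 56 mm in diameter, 154 mm high, standing; origin at the centre of its underside.
- nippers: Bystander: wheeled glass nippers with red handles lying flat on the green cutting mat, about 155 mm long, 16 mm high; origin near the pivot, x towards the cutting wheels.
- glass_cutter: Bystander: glass cutter with a blue handle, about 130 mm long, 16 mm high, lying flat; origin under its middle, x towards the wheel.
- bowl: Bystander: white ceramic bowl, 100 mm in diameter, 45 mm high; origin at the centre of its underside.
- tumbler: Bystander: clear drinking glass, 68 mm in diameter, 95 mm high; origin at the centre of its underside.
Not all that is in view belongs to the job. Several things have the shape of the pen; the one meant has the colours described above.

How it is judged:
On the way, in this order (a step that is already met when the one before it is completed fails the run):
1. the knob is out at its detent and let go of, for the curing time (value of joint uv_knob above 0.0115 m and contact force between the fingers and station below 0.3 N and distance between pen and clip_mid below 0.012 m), for 3.5 s.
2. the knob is pushed fully home, the pen still in its clips (value of joint uv_knob below 0.002 m and distance between pen and clip_mid below 0.012 m), for 0.1 s.
3. the pen is pulled out of the clips and held (distance between pen and clip_mid above 0.03 m and contact force between the fingers and pen above 1 N), for 0.1 s.
At the end, for the whole second after the job is handed in: The knob is home (within 2 mm), and the pen lies flat on the floor of the pen tray, wholly inside its walls (within 6 degrees of level), released and at rest (value of joint uv_knob below 0.002 m and x of pen in the frame of tray between -0.046 and 0.046 m and y of pen in the frame of tray between -0.035 and 0.035 m and z of pen in the frame of tray between 0.004 and 0.018 m and angle between pen's own x axis and vertical between 1.47 and 1.67 rad and linear speed of pen below 0.03 m/s and angular speed of pen below 0.5 rad/s); the robot touches nothing.
It fails at once if the pen is taken out of its clips with the lamp on (value of joint uv_knob above 0.004 m and distance between pen and clip_mid above 0.015 m).
It fails at once if the pen is out of the clips, not held, and more than 40 mm above the tray's underside (dropped or knocked out) (distance between pen and clip_mid above 0.03 m and contact force between the fingers and pen below 0.05 N and z of pen in the frame of tray above 0.04 m).
It fails at once if the pen is dropped outside the tray (contact force between the fingers and pen below 0.05 N and horizontal distance between pen and tray above 0.08 m and z of pen in the frame of tray below 0.04 m).
It fails at once if the lamp is knocked aside by more than 20 mm (distance of lamp_head from where it was at the start of the episode above 0.02 m).
It fails at once if another thing on the table is shifted by more than 20 mm (distance of any of bead_box, glue_bottle, pump_bottle, nippers, glass_cutter, bowl, tumbler from where it was at the start of the episode above 0.02 m).
It also fails if it takes over 61 s, if anything falls off the work surface, if the arm or the gripper's body presses on something with over 40 N, if the wrist force passes 120 N, or if a joint passes its speed limit or range.

### The arm

A 6-joint arm with a two-finger parallel gripper is mounted at the origin on the work surface. World frame = base frame: x ahead of the robot, y to its left, z up, the work surface at z = 0. Lengths are in m, angles in rad, forces in N, time in s.
With the tool pointing down it reaches from about 0.3 to 0.85 m from the base axis. Payload 4.2 kg.
Tool frame: the origin (TCP) lies at the very end of the fingers, on their centre line; the grasp point (between the pads) lies 19 mm behind it; z points along the fingers, y is the line along which they close (so a half turn about z gives the same grasp; the last joint's range is limited). The gripper opens to 91 mm and grips with 3 to 60 N. Pads are 32 mm wide; open, the fingers measure 118 mm over their backs; the gripper's body (76 mm by 178 mm) begins 60 mm behind the grasp point.
Start: joints at [1.309, 0.32, 1.565, -0, 1.257, -0.02], TCP at [0.138, 0.558, 0.214] pointing down, gripper open.
Joint ranges: [-3.11, 3.11], [-0.84, 2.01], [0.21, 2.61], [-1.34, 4.49], [0.05, 2.63], [-2.56, 2.56]. Speed limits (rad/s): [2.57, 2.57, 3.14, 3.14, 3.14, 3.14].

### API

Orientations are given as a unit quaternion [x, y, z, w].
In Python, from workcell import * gives the robot as it stands.
- The arm moves only by the tool jog_arm, never from a script. Its argument "motion" is a list of rows, each an object of numbers: "tx", "ty", "tz": the shift along the tool's x, y, z scaled (see below); "wx", "wy", "wz": the turn, a rotation vector about the tool's x, y, z scaled (see below). In form: [{"tx": .., "ty": .., "tz": .., "wx": .., "wy": .., "wz": ..}, ...]. A call has exactly 5 rows; each row shifts and turns the commanded pose from where the row before left it, along the tool's axes as they then stand; what a row does not reach is not made up. The controller multiplies each number of a shift by 2.5 cm and each number of a turn by 0.1 rad. A row lasts 1/8 s, in which the tool goes at most 62.5 mm and 10.7 degrees, less where a joint would pass 70% of its speed; a pose out of reach is approached as far as the arm can. A call with a number of a shift or a turn outside -1 to 1 is refused whole. A call with a gripper value outside its range is refused whole. "hand" is the opening, from 0 (shut) to 1 (fully open), set as the call begins (left out, the last holds). The fingers move at their own pace and stop on an object; "squeeze" is the grip in N (left out, the last holds). Time passes only in rows, so rows that do not move let the fingers close, or fill a call up. It gives the time, the measured TCP pose, the force, the opening and the grip force at its end, in the units of the state.
- read_state(): the state, without advancing time (a new reading comes with each control period).
- get_image(name): name is "side" or "top"; returns a dict with "frame" (400x640x3 uint8, blue, green, red), "depth" (400x640 float32, m along the optical axis (not along the pixel's ray), 0 where there is no reading), "vfov" (degrees; the focal length in pixels is half the picture's height over the tangent of half this angle, whatever the lens; pixels are square), "cx", "cy" (the principal point, pixels), "R" (3x3) and "t" (3): a world point X has camera coordinates R X + t. Camera axes: x right, y down, z forward; pixel columns grow to the right and rows downward; lengths in m; the calibration is good to about 2 mm. A picture is of the moment at which its call begins.
- finish_job(): hands the job in; it is judged then, once.
The state is a dict: "time": time; "joint_pos": joint angles; "joint_velocities": joint speeds; "effort": joint torques, N m; "tool_pos": TCP position; "tcp_rot": TCP orientation; "wrist_force": force on the tool from outside, world axes, zero at the start; "ft_torque": the same for the moment, N m; "gripper_width": opening from 0.0 (shut) to 1.0 (fully open); "grasp_force": force on a finger pad.
Only numpy, scipy, OpenCV 4.12 (cv2) and the standard library are available. Lean on these libraries where they do the work, as an engineer would, in place of code of your own. Each camera call takes 0.05 s, during which the arm holds its last target. There are 200 camera calls.

## Working session

There is one attempt and no reset: what is moved stays moved. The work goes in short steps, Python scripts to look and compute and a tool call to move; the robot and the scene stay as the last step left them, time stands still between calls to the robot, and variables do not carry over. Pictures are saved under pics/ and viewed, at most 12 in all, crops included, and the job is handed in when it is done.

Besides the shell and the picture viewer there is one more tool, called as name([rows], argument=value, ...), one row to a line, values as JSON. jog_arm: Moves the arm, as the interface text tells. Shifts and turns lie within -1 to 1; 1 stands for 2.5 cm of shift or 0.1 rad of turn. Its arguments: {"type":"object","properties":{"motion":{"type":"array"},"hand":{"type":"number"},"squeeze":{"type":"number"}},"required":["motion"]}

```bash
mkdir -p pics
cat > h.py <<'E'
from workcell import *
import numpy as np, cv2
from scipy.spatial.transform import Rotation as Ro
def cam(n):
    g=get_image(n); g['f']=200/np.tan(np.radians(g['vfov'])/2); return g
def pts(g):
    v,u=np.mgrid[0:400,0:640]; d=g['depth']
    P=np.dstack([(u-g['cx'])/g['f']*d,(v-g['cy'])/g['f']*d,d])
    return (P-g['t'])@g['R']
def proj(g,X):
    c=np.asarray(X)@g['R'].T+g['t']; return c[...,:2]/c[...,2:]*g['f']+[g['cx'],g['cy']]
E
python3 - <<'E'
from h import *
import pickle
for n in('side','top'):
    g=cam(n); pickle.dump(g,open(n+'0.pkl','wb')); cv2.imwrite(f'pics/{n}0.png',g['frame'])
    print(n,g['vfov'],g['cx'],g['cy'],-g['R'].T@g['t'],g['R'][2],(g['depth']>0).mean())
print(read_state())
E
```

```text
side 56.26931114383261 321.53404044680076 202.63373159428497 [0.44848013 0.91490969 0.79947219] [ 0.06369807 -0.82323235 -0.56411971] 0.99570703125
top 54.673174106747744 321.10728804585386 202.71409506061144 [ 0.3898611  -0.00562968  1.17900945] [ 0.15767598  0.01147302 -0.98742425] 0.99609765625
{'time': 0.1, 'joint_pos': array([ 1.30898310e+00,  3.20272616e-01,  1.56549995e+00, -3.54371511e-05,
        1.25741537e+00, -1.99969661e-02]), 'joint_velocities': array([ 2.75072600e-04,  2.62379952e-05, -1.55477158e-03,  1.80779072e-03,
       -1.21214501e-03, -1.60173741e-03]), 'effort': array([-2.45046194e-04, -4.13329983e+01, -2.32509291e+01,  7.28126569e-02,
        4.22141387e-02, -6.00820863e-05]), 'tool_pos': array([0.13759079, 0.55785396, 0.21320087]), 'tcp_rot': array([ 1.20608285e-01,  9.92699856e-01, -7.92104837e-04, -9.53362378e-05]), 'wrist_force': array([ 0.02864348,  0.6078738 , -0.18263405]), 'ft_torque': array([0.0333083 , 0.00799654, 0.00909406]), 'grasp_force': 0.0, 'gripper_width': 1.0051130417103138}
```

View pics/top0.png

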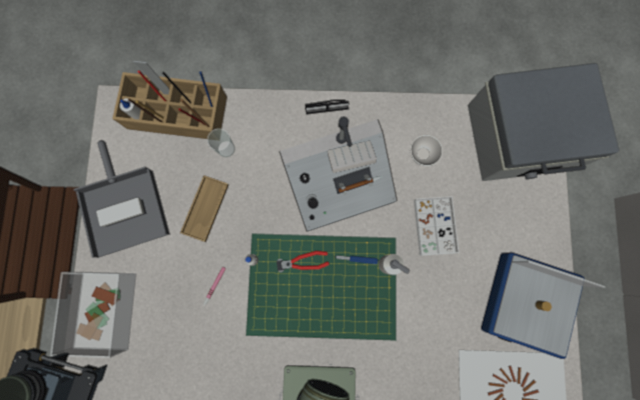

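View pics/side0.png

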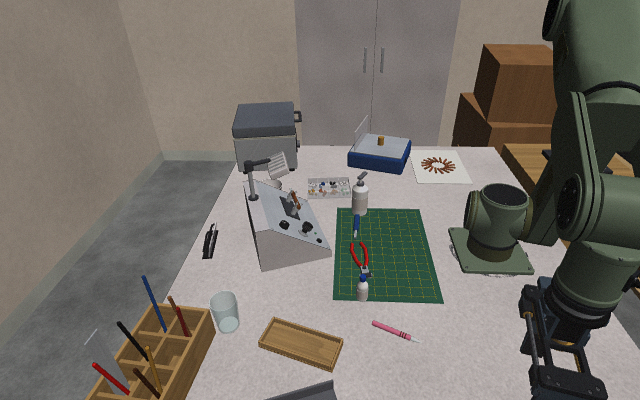

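Top view: desk at (340,175), knob candidates (313,203), (304,177) and a small one at (312,217). The tray is at (205,208) and the bead box at (436,227). Pen look-alikes are the amber pen in the clips (355,183), the pink pen (216,282), and brushes/pens in the rack (150–205, 75–115). By the description I choose the amber pen at (355,183) and the front-left knob at (313,203), since the dial lies up-slope at (304,177).

Run:
```python
from h import *
import pickle
t=pickle.load(open('top0.pkl','rb')); s=pickle.load(open('side0.pkl','rb'))
a=cv2.resize(t['frame'][115:235,275:405],None,fx=3.5,fy=3.5,interpolation=cv2.INTER_CUBIC)
b=cv2.resize(s['frame'][145:275,230:340],None,fx=3.2,fy=3.2,interpolation=cv2.INTER_CUBIC)
H=max(a.shape[0],b.shape[0]); z=lambda q:cv2.copyMakeBorder(q,0,H-q.shape[0],0,0,0)
cv2.imwrite('pics/c.png',np.hstack([z(a),z(b)])[:, :800])
P=pts(t)
for n,(u,v) in dict(knob=(313,203),dial=(304,177),small=(312,217),pen=(352,184),pl=(340,187),lamp=(352,157),corner=(306,229),cornr=(396,199)).items(): print(n,P[v,u].round(3))
# face normal by fit
Q=P[150:230,280:400].reshape(-1,3)
Q=Q[(Q[:,2]>.035)&(Q[:,2]<.15)]
rng=np.random.default_rng(0);best=0
for _ in range(800):
    p=Q[rng.choice(len(Q),3)];n=np.cross(p[1]-p[0],p[2]-p[0]);l=np.linalg.norm(n)
    if l<1e-9: continue
    n/=l;m=abs((Q-p[0])@n)<.003
    if m.sum()>best: best=m.sum();M=m
c=Q[M].mean(0);n=np.linalg.svd(Q[M]-c)[2][2];n*=np.sign(n[2]);print('face n',n,'want z .819; yaw',np.arctan2(-n[1],-n[0]),'c',c,best)
# tray by colour/height
hsv=cv2.cvtColor(t['frame'],cv2.COLOR_BGR2HSV)
m=((hsv[...,1]>70)&(hsv[...,0]<25)).astype(np.uint8);m[:170]=0;m[245:]=0;m[:,:175]=0;m[:,232:]=0
cn=max(cv2.findContours(m,0,2)[0],key=cv2.contourArea);r=cv2.minAreaRect(cn);print(r)
bp=cv2.boxPoints(r)
ray=np.dstack([(bp[:,0]-t['cx'])/t['f'],(bp[:,1]-t['cy'])/t['f'],np.ones(4)])[0]@t['R'];C=-t['R'].T@t['t']
W=C+ray*((.022-C[2])/ray[:,2])[:,None];print(W.round(3),W.mean(0),np.linalg.norm(W-np.roll(W,1,0),axis=1))
```

```text
knob [0.559 0.029 0.113]
dial [0.627 0.056 0.136]
small [0.526 0.033 0.06 ]
pen [ 0.613 -0.078  0.127]
pl [ 0.608 -0.045  0.102]
lamp [ 0.647 -0.066  0.277]
corner [0.493 0.05  0.032]
cornr [ 0.591 -0.217  0.03 ]
face n [-0.53620043 -0.19489153  0.82128338] want z .819; yaw 0.34862202331528286 c [ 0.60703541 -0.04319694  0.08662582] 4002
((203.96551513671875, 208.08619689941406), (25.99734878540039, 62.20793914794922), 21.801406860351562)
[[0.473 0.427 0.022]
 [0.652 0.372 0.022]
 [0.624 0.295 0.022]
 [0.447 0.352 0.022]] [0.54910246 0.3616849  0.022     ] [0.07938259 0.18760847 0.08130231 0.1867008 ]
```

View pics/c.png

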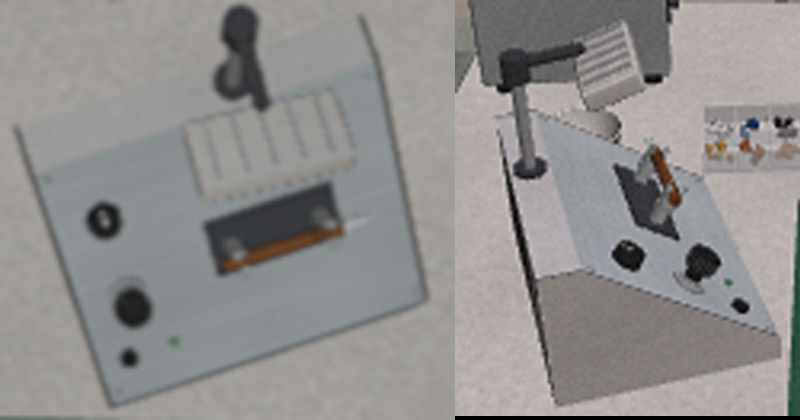

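The crop confirms it: amber barrel in two clips (right nib clear), large black knob at front-left, low dial above it. The yaw estimates agree (0.35), and so does the knob height. I'll refine from the two views and plan the first moves.

```bash
cat >> h.py <<'E'
YAW=.35; ZR=Ro.from_euler('z',YAW).as_matrix()
nrm=ZR@[-.574,0,.819]; up=ZR@[.819,0,.574]; ys=ZR@[0,1.,0]
def frame(z,y): return np.c_[np.cross(y,z),y,z]
def plan(p,R,N,p0=None,R0=None):
    s=read_state()
    if p0 is None: p0=s['tool_pos'];R0=Ro.from_quat(s['tcp_rot']).as_matrix()
    rv=Ro.from_matrix(R0.T@R).as_rotvec(); Rc=R0; d=(np.asarray(p)-p0)/N
    for i in range(N):
        print(i,(Rc.T@d/.025).round(2),(rv/N/.1).round(2)); Rc=Rc@Ro.from_rotvec(rv/N).as_matrix()
E
python3 - <<'E'
from h import *
import pickle
t=pickle.load(open('top0.pkl','rb')); s=pickle.load(open('side0.pkl','rb'))
def ray(g,uv):
    r=np.array([(uv[0]-g['cx'])/g['f'],(uv[1]-g['cy'])/g['f'],1])@g['R'];return -g['R'].T@g['t'],r/np.linalg.norm(r)
def tri(a,b):
    (c1,r1),(c2,r2)=ray(t,a),ray(s,b)
    k=np.linalg.lstsq(np.c_[r1,-r2],c2-c1,rcond=None)[0];A,B=c1+k[0]*r1,c2+k[1]*r2
    return ((A+B)/2).round(4),np.linalg.norm(A-B).round(4)
def blob(g,m,x0,x1,y0,y1):
    k=np.zeros_like(m);k[y0:y1,x0:x1]=m[y0:y1,x0:x1];n,l,st,c=cv2.connectedComponentsWithStats(k.astype(np.uint8));i=1+st[1:,4].argmax();print('blob',st[i],c[i]);return c[i],l==i
A={}
for nm,g,kb,pb in(('t',t,(300,325,192,212),(330,385,170,195)),('s',s,(295,318,218,236),(280,305,185,215))):
    h=cv2.cvtColor(g['frame'],cv2.COLOR_BGR2HSV)
    k,_=blob(g,h[...,2]<60,*kb); p,m=blob(g,(h[...,1]>110)&(h[...,0]<22)&(h[...,2]>50),*pb); A[nm]=(k,p)
print('knob',tri(A['t'][0],A['s'][0]),'pen',tri(A['t'][1],A['s'][1]))
o=np.array([.6345,-.0495,0]);print('pred knob',o+ZR@[-.038,.1,.107],'clip',o+ZR@[-.032,-.03,.124],'lamp',o+ZR@[.015,-.03,.262])
P=pts(t)
for n,b in dict(pump=(380,412,252,276),glue=(240,258,250,268)).items():
    Q=P[b[2]:b[3],b[0]:b[1]].reshape(-1,3);Q=Q[Q[:,2]>.04];print(n,Q.min(0).round(3),Q.max(0).round(3),np.median(Q,0).round(3))
L=P[140:170,325:385].reshape(-1,3);L=L[L[:,2]>.23];print('lamp top',L.min(0),L.max(0),L.mean(0))
k=o+ZR@[-.038,.1,.107]
plan(k+nrm*.13,frame(-nrm,-ys),30)
E
```

```text
blob [308 198  10  10  75] [312.56 202.52]
blob [339 180  33  12  98] [354.92857143 185.16326531]
blob [302 222  11  11  81] [306.60493827 226.83950617]
blob [292 191   6  12  32] [294.125  196.9375]
knob (array([0.5627, 0.0309, 0.1042]), np.float64(0.0026)) pen (array([ 0.6113, -0.0851,  0.1342]), np.float64(0.0059))
pred knob [0.56451406 0.03140715 0.107     ] clip [ 0.61472701 -0.08865391  0.124     ] lamp [ 0.65887752 -0.07253771  0.262     ]
pump [ 0.37  -0.228  0.04 ] [ 0.425 -0.006  1.179] [ 0.396 -0.191  0.113]
glue [ 0.385 -0.006  0.04 ] [0.414 0.222 1.179] [0.399 0.202 0.06 ]
lamp top [ 0.3898611  -0.12516559  0.25331747] [ 0.69291397 -0.00562968  1.17900945] [ 0.64979995 -0.06573491  0.28198332]
0 [-0.64 -0.6   0.  ] [-0.26  0.08  0.82]
1 [-0.68 -0.55 -0.02] [-0.26  0.08  0.82]
2 [-0.73 -0.49 -0.04] [-0.26  0.08  0.82]
3 [-0.76 -0.43 -0.06] [-0.26  0.08  0.82]
4 [-0.8  -0.36 -0.07] [-0.26  0.08  0.82]
5 [-0.82 -0.29 -0.09] [-0.26  0.08  0.82]
6 [-0.84 -0.22 -0.1 ] [-0.26  0.08  0.82]
7 [-0.86 -0.15 -0.11] [-0.26  0.08  0.82]
8 [-0.86 -0.08 -0.12] [-0.26  0.08  0.82]
9 [-0.
[... 189 characters left out ...]
-0.26  0.08  0.82]
14 [-0.79  0.36 -0.14] [-0.26  0.08  0.82]
15 [-0.75  0.42 -0.14] [-0.26  0.08  0.82]
16 [-0.72  0.49 -0.13] [-0.26  0.08  0.82]
17 [-0.67  0.55 -0.12] [-0.26  0.08  0.82]
18 [-0.63  0.6  -0.11] [-0.26  0.08  0.82]
19 [-0.57  0.66 -0.1 ] [-0.26  0.08  0.82]
20 [-0.52  0.7  -0.09] [-0.26  0.08  0.82]
21 [-0.46  0.74 -0.07] [-0.26  0.08  0.82]
22 [-0.39  0.78 -0.06] [-0.26  0.08  0.82]
23 [-0.33  0.81 -0.04] [-0.26  0.08  0.82]
24 [-0.26  0.84 -0.02] [-0.26  0.08  0.82]
25 [-0.19  0.86  0.  ] [-0.26  0.08  0.82]
26 [-0.12  0.87  0.02] [-0.26  0.08  0.82]
27 [-0.05  0.87  0.04] [-0.26  0.08  0.82]
28 [0.02 0.87 0.07] [-0.26  0.08  0.82]
29 [0.09 0.87 0.09] [-0.26  0.08  0.82]
```

jog_arm([
  {"tx": -0.64, "ty": -0.6, "tz": 0, "wx": -0.26, "wy": 0.08, "wz": 0.82},
  {"tx": -0.68, "ty": -0.55, "tz": -0.02, "wx": -0.26, "wy": 0.08, "wz": 0.82},
  {"tx": -0.73, "ty": -0.49, "tz": -0.04, "wx": -0.26, "wy": 0.08, "wz": 0.82},
  {"tx": -0.76, "ty": -0.43, "tz": -0.06, "wx": -0.26, "wy": 0.08, "wz": 0.82},
  {"tx": -0.8, "ty": -0.36, "tz": -0.07, "wx": -0.26, "wy": 0.08, "wz": 0.82},
], hand=0.6)

```text
time: 0.72
tool_pos: [0.1972, 0.4651, 0.2136]
tcp_rot: [0.321, 0.945, 0.066, -0.012]
wrist_force: [0.1, 0.3, 0.2]
gripper_width: 0.598
grasp_force: 0.0
```

jog_arm([
  {"tx": -0.82, "ty": -0.29, "tz": -0.09, "wx": -0.26, "wy": 0.08, "wz": 0.82},
  {"tx": -0.84, "ty": -0.22, "tz": -0.1, "wx": -0.26, "wy": 0.08, "wz": 0.82},
  {"tx": -0.86, "ty": -0.15, "tz": -0.11, "wx": -0.26, "wy": 0.08, "wz": 0.82},
  {"tx": -0.86, "ty": -0.08, "tz": -0.12, "wx": -0.26, "wy": 0.08, "wz": 0.82},
  {"tx": -0.87, "ty": 0, "tz": -0.13, "wx": -0.26, "wy": 0.08, "wz": 0.82},
])

```text
time: 1.35
tool_pos: [0.2564, 0.373, 0.2134]
tcp_rot: [0.505, 0.853, 0.13, -0.023]
wrist_force: [-0.0, 0.6, 0.6]
gripper_width: 0.597
grasp_force: 0.0
```

jog_arm([
  {"tx": -0.86, "ty": 0.07, "tz": -0.14, "wx": -0.26, "wy": 0.08, "wz": 0.82},
  {"tx": -0.85, "ty": 0.14, "tz": -0.14, "wx": -0.26, "wy": 0.08, "wz": 0.82},
  {"tx": -0.84, "ty": 0.22, "tz": -0.14, "wx": -0.26, "wy": 0.08, "wz": 0.82},
  {"tx": -0.82, "ty": 0.29, "tz": -0.14, "wx": -0.26, "wy": 0.08, "wz": 0.82},
  {"tx": -0.79, "ty": 0.36, "tz": -0.14, "wx": -0.26, "wy": 0.08, "wz": 0.82},
])

```text
time: 1.98
tool_pos: [0.3153, 0.2807, 0.2131]
tcp_rot: [0.666, 0.721, 0.187, -0.034]
wrist_force: [0.5, 0.1, -0.1]
gripper_width: 0.596
grasp_force: 0.0
```

jog_arm([
  {"tx": -0.75, "ty": 0.42, "tz": -0.14, "wx": -0.26, "wy": 0.08, "wz": 0.82},
  {"tx": -0.72, "ty": 0.49, "tz": -0.13, "wx": -0.26, "wy": 0.08, "wz": 0.82},
  {"tx": -0.67, "ty": 0.55, "tz": -0.12, "wx": -0.26, "wy": 0.08, "wz": 0.82},
  {"tx": -0.63, "ty": 0.6, "tz": -0.11, "wx": -0.26, "wy": 0.08, "wz": 0.82},
  {"tx": -0.57, "ty": 0.66, "tz": -0.1, "wx": -0.26, "wy": 0.08, "wz": 0.82},
])

```text
time: 2.6
tool_pos: [0.3741, 0.1884, 0.2127]
tcp_rot: [0.796, 0.557, 0.236, -0.042]
wrist_force: [0.8, -1.1, -0.6]
gripper_width: 0.598
grasp_force: 0.0
```

jog_arm([
  {"tx": -0.52, "ty": 0.7, "tz": -0.09, "wx": -0.26, "wy": 0.08, "wz": 0.82},
  {"tx": -0.46, "ty": 0.74, "tz": -0.07, "wx": -0.26, "wy": 0.08, "wz": 0.82},
  {"tx": -0.39, "ty": 0.78, "tz": -0.06, "wx": -0.26, "wy": 0.08, "wz": 0.82},
  {"tx": -0.33, "ty": 0.81, "tz": -0.04, "wx": -0.26, "wy": 0.08, "wz": 0.82},
  {"tx": -0.26, "ty": 0.84, "tz": -0.02, "wx": -0.26, "wy": 0.08, "wz": 0.82},
])

```text
time: 3.22
tool_pos: [0.4327, 0.0959, 0.2124]
tcp_rot: [0.888, 0.366, 0.273, -0.049]
wrist_force: [0.1, -0.4, 0.1]
gripper_width: 0.601
grasp_force: 0.0
```

jog_arm([
  {"tx": -0.19, "ty": 0.86, "tz": 0, "wx": -0.26, "wy": 0.08, "wz": 0.82},
  {"tx": -0.12, "ty": 0.87, "tz": 0.02, "wx": -0.26, "wy": 0.08, "wz": 0.82},
  {"tx": -0.05, "ty": 0.87, "tz": 0.04, "wx": -0.26, "wy": 0.08, "wz": 0.82},
  {"tx": 0.02, "ty": 0.87, "tz": 0.07, "wx": -0.26, "wy": 0.08, "wz": 0.82},
  {"tx": 0.09, "ty": 0.87, "tz": 0.09, "wx": -0.26, "wy": 0.08, "wz": 0.82},
])

```text
time: 3.85
tool_pos: [0.4913, 0.0035, 0.2119]
tcp_rot: [0.94, 0.158, 0.298, -0.054]
wrist_force: [0.8, -1.1, 0.6]
gripper_width: 0.601
grasp_force: 0.0
```

Run:
```python
from h import *
k=np.array([.564,.0313,.1065])
s=read_state();p=s['tool_pos'];print(s['joint_pos'].round(2))
q=k+nrm*.045
plan(q,frame(-nrm,-ys),5)
```

```text
[-0.23 -0.04  2.18  0.64  0.56  0.53]
0 [ 0.02 -0.01  0.69] [ 0.01 -0.01 -0.03]
1 [ 0.02 -0.01  0.69] [ 0.01 -0.01 -0.03]
2 [ 0.02 -0.01  0.69] [ 0.01 -0.01 -0.03]
3 [ 0.02 -0.01  0.69] [ 0.01 -0.01 -0.03]
4 [ 0.03 -0.01  0.69] [ 0.01 -0.01 -0.03]
```

jog_arm([
  {"tx": 0.02, "ty": -0.01, "tz": 0.69, "wz": -0.03},
  {"tx": 0.02, "ty": -0.01, "tz": 0.69, "wz": -0.03},
  {"tx": 0.02, "ty": -0.01, "tz": 0.69, "wz": -0.03},
  {"tx": 0.02, "ty": -0.01, "tz": 0.69, "wz": -0.03},
  {"tx": 0.03, "ty": -0.01, "tz": 0.69, "wz": -0.03},
])

```text
invalid input
```

Run:
```python
from h import *
import pickle
g=cam('side');t=cam('top');s=read_state();p=s['tool_pos'];R=Ro.from_quat(s['tcp_rot']).as_matrix()
k=np.array([.564,.0313,.1065]);print(R.T@(k-p))
f=[]
for c,b in((g,(200,110,420,270)),(t,(260,130,420,250))):
    im=c['frame'].copy()
    x0,y0,x1,y1=b; z=400/(x1-x0); im=cv2.resize(im[y0:y1,x0:x1],None,fx=z,fy=z,interpolation=cv2.INTER_CUBIC)
    for X,col in((p,(0,0,255)),(k,(0,255,0)),(k+nrm*.008,(255,255,0))):
        u=(proj(c,X)-[x0,y0])*z; cv2.circle(im,tuple(int(a) for a in u),2,col,-1)
    f.append(cv2.resize(im,(400,300)))
cv2.imwrite('pics/d.png',np.hstack(f))
```

```text
[ 0.00228557 -0.00222862  0.13089305]
```

View pics/d.png

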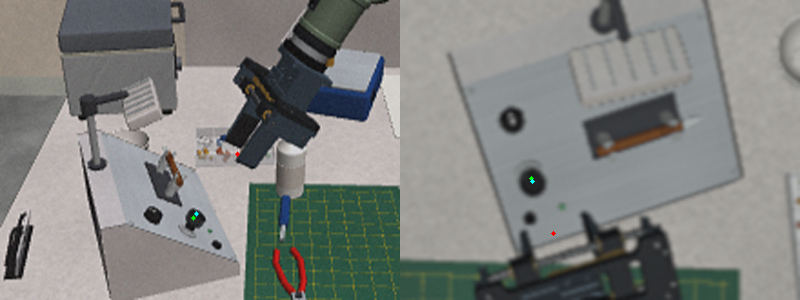

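The picture shows the predicted knob points (side ≈(193,216), top ≈(531,180) in the crop) on the knob head and the TCP between the fingers. The move call was refused because a row lacked some keys, so I'm resending it complete.

jog_arm([
  {"tx": 0.02, "ty": -0.02, "tz": 0.9, "wx": 0, "wy": 0, "wz": -0.03},
  {"tx": 0.02, "ty": -0.02, "tz": 0.9, "wx": 0, "wy": 0, "wz": -0.03},
  {"tx": 0.02, "ty": -0.02, "tz": 0.9, "wx": 0, "wy": 0, "wz": -0.03},
  {"tx": 0.02, "ty": -0.02, "tz": 0.9, "wx": 0, "wy": 0, "wz": -0.03},
  {"tx": 0.01, "ty": -0.01, "tz": 0.6, "wx": 0, "wy": 0, "wz": -0.03},
])

```text
time: 4.58
tool_pos: [0.549, 0.0284, 0.1268]
tcp_rot: [0.938, 0.167, 0.298, -0.052]
wrist_force: [-0.2, 0.5, -0.1]
gripper_width: 0.6
grasp_force: 0.0
```

Run:
```python
from h import *
g=cam('side');t=cam('top');s=read_state();p=s['tool_pos'];R=Ro.from_quat(s['tcp_rot']).as_matrix()
k=np.array([.564,.0313,.1065]);print(R.T@(k-p))
f=[]
for c,b in((g,(250,170,370,260)),(t,(270,160,350,220))):
    im=c['frame'].copy()
    x0,y0,x1,y1=b; z=400/(x1-x0); im=cv2.resize(im[y0:y1,x0:x1],None,fx=z,fy=z,interpolation=cv2.INTER_CUBIC)
    for X,col in((p,(0,0,255)),(k,(0,255,0))):
        u=(proj(c,X)-[x0,y0])*z; cv2.circle(im,tuple(int(a) for a in u),2,col,-1)
    f.append(cv2.resize(im,(400,300)))
cv2.imwrite('pics/e.png',np.hstack(f))
```

```text
[0.00113659 0.00259462 0.02508419]
```

View pics/e.png

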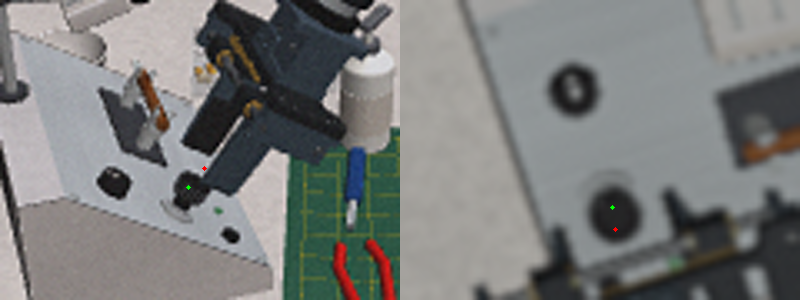

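Fingers straddle the knob head (side ≈(188,187), top ≈(613,208) in the crop). I'll correct 2.6 mm in y, descend 40 mm, then close.

jog_arm([
  {"tx": 0.04, "ty": 0.1, "tz": 0.5, "wx": 0, "wy": 0, "wz": 0},
  {"tx": 0, "ty": 0, "tz": 0.5, "wx": 0, "wy": 0, "wz": 0},
  {"tx": 0, "ty": 0, "tz": 0.4, "wx": 0, "wy": 0, "wz": 0},
  {"tx": 0, "ty": 0, "tz": 0.2, "wx": 0, "wy": 0, "wz": 0},
  {"tx": 0, "ty": 0, "tz": 0, "wx": 0, "wy": 0, "wz": 0},
])

```text
time: 5.3
tool_pos: [0.5726, 0.0333, 0.096]
tcp_rot: [0.938, 0.167, 0.299, -0.051]
wrist_force: [0.1, 0.1, 0.3]
gripper_width: 0.603
grasp_force: 0.0
```

jog_arm([
  {"tx": 0, "ty": 0, "tz": 0, "wx": 0, "wy": 0, "wz": 0},
  {"tx": 0, "ty": 0, "tz": 0, "wx": 0, "wy": 0, "wz": 0},
  {"tx": 0, "ty": 0, "tz": 0, "wx": 0, "wy": 0, "wz": 0},
  {"tx": 0, "ty": 0, "tz": 0, "wx": 0, "wy": 0, "wz": 0},
  {"tx": 0, "ty": 0, "tz": 0, "wx": 0, "wy": 0, "wz": 0},
], hand=0.2, squeeze=35)

```text
time: 5.92
tool_pos: [0.5719, 0.0355, 0.0961]
tcp_rot: [0.938, 0.167, 0.298, -0.054]
wrist_force: [-1.9, 5.6, 2.7]
gripper_width: 0.316
grasp_force: 35.0
```

jog_arm([
  {"tx": 0, "ty": -0.05, "tz": -0.12, "wx": 0, "wy": 0, "wz": 0},
  {"tx": 0, "ty": 0, "tz": -0.12, "wx": 0, "wy": 0, "wz": 0},
  {"tx": 0, "ty": 0, "tz": -0.12, "wx": 0, "wy": 0, "wz": 0},
  {"tx": 0, "ty": 0, "tz": -0.12, "wx": 0, "wy": 0, "wz": 0},
  {"tx": 0, "ty": 0, "tz": -0.1, "wx": 0, "wy": 0, "wz": 0},
])

```text
time: 6.55
tool_pos: [0.564, 0.0325, 0.1078]
tcp_rot: [0.938, 0.167, 0.298, -0.053]
wrist_force: [20.8, 13.7, -23.5]
gripper_width: 0.322
grasp_force: 35.0
```

jog_arm([
  {"tx": 0, "ty": 0, "tz": 0.03, "wx": 0, "wy": 0, "wz": 0},
  {"tx": 0, "ty": 0, "tz": 0, "wx": 0, "wy": 0, "wz": 0},
  {"tx": 0, "ty": 0, "tz": 0, "wx": 0, "wy": 0, "wz": 0},
  {"tx": 0, "ty": 0, "tz": 0, "wx": 0, "wy": 0, "wz": 0},
  {"tx": 0, "ty": 0, "tz": 0, "wx": 0, "wy": 0, "wz": 0},
], hand=0.55)

```text
time: 7.18
tool_pos: [0.5649, 0.0314, 0.1071]
tcp_rot: [0.938, 0.166, 0.299, -0.051]
wrist_force: [0.6, 0.1, -0.3]
gripper_width: 0.549
grasp_force: 0.0
```

jog_arm([
  {"tx": 0, "ty": 0, "tz": -0.4, "wx": 0, "wy": 0, "wz": 0},
  {"tx": 0, "ty": 0, "tz": -0.8, "wx": 0, "wy": 0, "wz": 0},
  {"tx": 0, "ty": 0, "tz": -0.8, "wx": 0, "wy": 0, "wz": 0},
  {"tx": 0, "ty": 0, "tz": -0.8, "wx": 0, "wy": 0, "wz": 0},
  {"tx": 0, "ty": 0, "tz": -0.4, "wx": 0, "wy": 0, "wz": 0},
])

```text
time: 7.8
tool_pos: [0.5212, 0.0157, 0.1733]
tcp_rot: [0.938, 0.166, 0.299, -0.051]
wrist_force: [0.1, 0.3, 0.4]
gripper_width: 0.548
grasp_force: 0.0
```

Run:
```python
from h import *
g=cam('side');t=cam('top')
k=np.array([.564,.0313,.1065])
f=[]
for c,b in((g,(250,170,370,260)),(t,(280,140,400,230))):
    im=c['frame'].copy()
    x0,y0,x1,y1=b; z=400/(x1-x0); im=cv2.resize(im[y0:y1,x0:x1],None,fx=z,fy=z,interpolation=cv2.INTER_CUBIC)
    for X,col in((k,(0,255,0)),(k+nrm*.014,(255,255,0))):
        u=(proj(c,X)-[x0,y0])*z; cv2.circle(im,tuple(int(a) for a in u),2,col,-1)
    f.append(cv2.resize(im,(400,300)))
cv2.imwrite('pics/f.png',np.hstack(f))
```

```text
(no output)
```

View pics/f.png

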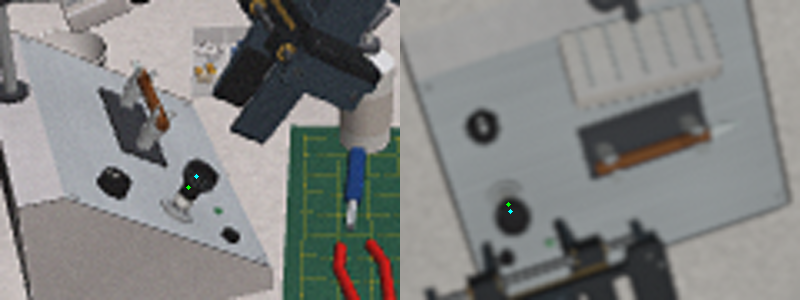

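The image shows the knob head out: it sits at the cyan point, about (196,177) in the side crop, and the pen is still in its clips. I'll wait out the cure and shut the fingers for pushing meanwhile.

jog_arm([
  {"tx": 0, "ty": 0, "tz": 0, "wx": 0, "wy": 0, "wz": 0},
  {"tx": 0, "ty": 0, "tz": 0, "wx": 0, "wy": 0, "wz": 0},
  {"tx": 0, "ty": 0, "tz": 0, "wx": 0, "wy": 0, "wz": 0},
  {"tx": 0, "ty": 0, "tz": 0, "wx": 0, "wy": 0, "wz": 0},
  {"tx": 0, "ty": 0, "tz": 0, "wx": 0, "wy": 0, "wz": 0},
], hand=0, squeeze=10)

```text
time: 8.52
tool_pos: [0.5214, 0.016, 0.1722]
tcp_rot: [0.938, 0.166, 0.299, -0.051]
wrist_force: [0.1, -1.2, -0.1]
gripper_width: 0.034
grasp_force: 0.0
```

jog_arm([
  {"tx": 0, "ty": 0, "tz": 0, "wx": 0, "wy": 0, "wz": 0},
  {"tx": 0, "ty": 0, "tz": 0, "wx": 0, "wy": 0, "wz": 0},
  {"tx": 0, "ty": 0, "tz": 0, "wx": 0, "wy": 0, "wz": 0},
  {"tx": 0, "ty": 0, "tz": 0, "wx": 0, "wy": 0, "wz": 0},
  {"tx": 0, "ty": 0, "tz": 0, "wx": 0, "wy": 0, "wz": 0},
])

```text
time: 9.15
tool_pos: [0.5214, 0.0159, 0.1724]
tcp_rot: [0.938, 0.166, 0.299, -0.051]
wrist_force: [-0.1, -0.8, 0.3]
gripper_width: 0.009
grasp_force: 0.0
```

jog_arm([
  {"tx": 0, "ty": 0, "tz": 0, "wx": 0, "wy": 0, "wz": 0},
  {"tx": 0, "ty": 0, "tz": 0, "wx": 0, "wy": 0, "wz": 0},
  {"tx": 0, "ty": 0, "tz": 0, "wx": 0, "wy": 0, "wz": 0},
  {"tx": 0, "ty": 0, "tz": 0, "wx": 0, "wy": 0, "wz": 0},
  {"tx": 0, "ty": 0, "tz": 0, "wx": 0, "wy": 0, "wz": 0},
])

```text
time: 9.78
tool_pos: [0.5214, 0.0159, 0.1724]
tcp_rot: [0.938, 0.166, 0.299, -0.051]
wrist_force: [-0.1, -0.3, 0.1]
gripper_width: 0.005
grasp_force: 0.0
```

jog_arm([
  {"tx": 0, "ty": 0, "tz": 0, "wx": 0, "wy": 0, "wz": 0},
  {"tx": 0, "ty": 0, "tz": 0, "wx": 0, "wy": 0, "wz": 0},
  {"tx": 0, "ty": 0, "tz": 0, "wx": 0, "wy": 0, "wz": 0},
  {"tx": 0, "ty": 0, "tz": 0, "wx": 0, "wy": 0, "wz": 0},
  {"tx": 0, "ty": 0, "tz": 0, "wx": 0, "wy": 0, "wz": 0},
])

```text
time: 10.4
tool_pos: [0.5214, 0.0159, 0.1724]
tcp_rot: [0.938, 0.166, 0.299, -0.051]
wrist_force: [-0.6, -0.5, -0.2]
gripper_width: 0.003
grasp_force: 0.0
```

jog_arm([
  {"tx": 0, "ty": 0, "tz": 0, "wx": 0, "wy": 0, "wz": 0},
  {"tx": 0, "ty": 0, "tz": 0, "wx": 0, "wy": 0, "wz": 0},
  {"tx": 0, "ty": 0, "tz": 0, "wx": 0, "wy": 0, "wz": 0},
  {"tx": 0, "ty": 0, "tz": 0, "wx": 0, "wy": 0, "wz": 0},
  {"tx": 0, "ty": 0, "tz": 0, "wx": 0, "wy": 0, "wz": 0},
])

```text
time: 11.02
tool_pos: [0.5214, 0.0159, 0.1724]
tcp_rot: [0.938, 0.166, 0.299, -0.051]
wrist_force: [0.5, -0.0, -0.1]
gripper_width: 0.008
grasp_force: 0.0
```

jog_arm([
  {"tx": 0, "ty": 0, "tz": 0, "wx": 0, "wy": 0, "wz": 0},
  {"tx": 0, "ty": 0, "tz": 0, "wx": 0, "wy": 0, "wz": 0},
  {"tx": 0, "ty": 0, "tz": 0, "wx": 0, "wy": 0, "wz": 0},
  {"tx": 0, "ty": 0, "tz": 0, "wx": 0, "wy": 0, "wz": 0},
  {"tx": 0, "ty": 0, "tz": 0, "wx": 0, "wy": 0, "wz": 0},
])

```text
time: 11.65
tool_pos: [0.5214, 0.0159, 0.1724]
tcp_rot: [0.938, 0.166, 0.299, -0.051]
wrist_force: [-0.4, 0.2, 0.1]
gripper_width: 0.006
grasp_force: 0.0
```

jog_arm([
  {"tx": 0, "ty": 0, "tz": 0, "wx": 0, "wy": 0, "wz": 0},
  {"tx": 0, "ty": 0, "tz": 0, "wx": 0, "wy": 0, "wz": 0},
  {"tx": 0, "ty": 0, "tz": 0, "wx": 0, "wy": 0, "wz": 0},
  {"tx": 0, "ty": 0, "tz": 0, "wx": 0, "wy": 0, "wz": 0},
  {"tx": 0, "ty": 0, "tz": 0, "wx": 0, "wy": 0, "wz": 0},
])

```text
time: 12.28
tool_pos: [0.5214, 0.0159, 0.1724]
tcp_rot: [0.938, 0.166, 0.299, -0.051]
wrist_force: [0.4, 0.6, 0.0]
gripper_width: 0.006
grasp_force: 0.0
```

Run:
```python
from h import *
k=np.array([.564,.0313,.1065])
s=read_state();R=Ro.from_quat(s['tcp_rot']).as_matrix();print(s['time'],'to head top home, tool axes mm',(R.T@(k+.008*nrm-s['tool_pos'])*1e3).round(1))
```

```text
12.275 to head top home, tool axes mm [-1.1 -0.  71.9]
```

jog_arm([
  {"tx": -0.04, "ty": 0, "tz": 0.7, "wx": 0, "wy": 0, "wz": 0},
  {"tx": 0, "ty": 0, "tz": 0.7, "wx": 0, "wy": 0, "wz": 0},
  {"tx": 0, "ty": 0, "tz": 0.6, "wx": 0, "wy": 0, "wz": 0},
  {"tx": 0, "ty": 0, "tz": 0.4, "wx": 0, "wy": 0, "wz": 0},
  {"tx": 0, "ty": 0, "tz": 0.3, "wx": 0, "wy": 0, "wz": 0},
])

```text
time: 12.9
tool_pos: [0.5575, 0.0289, 0.1163]
tcp_rot: [0.938, 0.166, 0.299, -0.051]
wrist_force: [0.3, 0.0, 0.9]
gripper_width: 0.006
grasp_force: 0.0
```

jog_arm([
  {"tx": 0, "ty": 0, "tz": 0.1, "wx": 0, "wy": 0, "wz": 0},
  {"tx": 0, "ty": 0, "tz": 0.05, "wx": 0, "wy": 0, "wz": 0},
  {"tx": 0, "ty": 0, "tz": 0.03, "wx": 0, "wy": 0, "wz": 0},
  {"tx": 0, "ty": 0, "tz": 0, "wx": 0, "wy": 0, "wz": 0},
  {"tx": 0, "ty": 0, "tz": 0, "wx": 0, "wy": 0, "wz": 0},
])

```text
time: 13.52
tool_pos: [0.5586, 0.0294, 0.1145]
tcp_rot: [0.938, 0.166, 0.3, -0.051]
wrist_force: [-16.4, -6.7, 18.7]
gripper_width: 0.004
grasp_force: 12.8
```

Knob bottomed (26 N at the home stop). Now I'll back off and plan the pen approach.

jog_arm([
  {"tx": 0, "ty": 0, "tz": -0.3, "wx": 0, "wy": 0, "wz": 0},
  {"tx": 0, "ty": 0, "tz": -0.8, "wx": 0, "wy": 0, "wz": 0},
  {"tx": 0, "ty": 0, "tz": -1, "wx": 0, "wy": 0, "wz": 0},
  {"tx": 0, "ty": 0, "tz": -1, "wx": 0, "wy": 0, "wz": 0},
  {"tx": 0, "ty": 0, "tz": -0.5, "wx": 0, "wy": 0, "wz": 0},
], hand=0.5)

```text
time: 14.15
tool_pos: [0.5107, 0.0119, 0.1878]
tcp_rot: [0.938, 0.166, 0.3, -0.051]
wrist_force: [0.2, -0.6, -0.4]
gripper_width: 0.495
grasp_force: 0.0
```

```bash
cat >> h.py <<'E'
T=.22
zp=-(nrm*np.cos(T)-up*np.sin(T)); yp=up*np.cos(T)+nrm*np.sin(T); RP=frame(zp,yp)
clip=np.array([.6142,-.0887,.124])
E
python3 - <<'E'
from h import *
g=cam('side');t=cam('top')
k=np.array([.564,.0313,.1065]); f=[]
for c,b in((g,(250,170,370,260)),(t,(280,140,400,230))):
    x0,y0,x1,y1=b; z=400/(x1-x0); im=cv2.resize(c['frame'][y0:y1,x0:x1],None,fx=z,fy=z,interpolation=cv2.INTER_CUBIC)
    for X,col in((k,(0,255,0)),(k+nrm*.014,(255,255,0)),(clip,(0,255,0)),(clip+ys*.05,(255,0,0)),(clip-ys*.05,(255,0,0))):
        u=(proj(c,X)-[x0,y0])*z; cv2.circle(im,tuple(int(a) for a in u),2,col,-1)
    f.append(cv2.resize(im,(400,300)))
cv2.imwrite('pics/g.png',np.hstack(f))
plan(clip-zp*.1,RP,20)
E
```

```text
0 [-0.02  0.26 -0.02] [-0.08  0.09 -0.78]
1 [-0.04  0.26 -0.02] [-0.08  0.09 -0.78]
2 [-0.05  0.25 -0.01] [-0.08  0.09 -0.78]
3 [-0.07  0.25 -0.01] [-0.08  0.09 -0.78]
4 [-0.09  0.24 -0.01] [-0.08  0.09 -0.78]
5 [-0.11  0.24 -0.01] [-0.08  0.09 -0.78]
6 [-0.13  0.23 -0.01] [-0.08  0.09 -0.78]
7 [-0.15  0.21 -0.01] [-0.08  0.09 -0.78]
8 [-0.16  0.2  -0.01] [-0.08  0.09 -0.78]
9 [-0.18  0.19 -0.01] [-0.08  0.09 -0.78]
10 [-0.19  0.18 -0.01] [-0.08  0.09 -0.78]
11 [-0.21  0.16 -0.01] [-0.08  0.09 -0.78]
12 [-0.22  0.14 -0.01] [-0.08  0.09 -0.78]
13 [-0.23  0.13 -0.01] [-0.08  0.09 -0.78]
14 [-0.24  0.11 -0.01] [-0.08  0.09 -0.78]
15 [-0.24  0.09 -0.01] [-0.08  0.09 -0.78]
16 [-0.25  0.07 -0.01] [-0.08  0.09 -0.78]
17 [-0.26  0.05 -0.02] [-0.08  0.09 -0.78]
18 [-0.26  0.03 -0.02] [-0.08  0.09 -0.78]
19 [-0.26  0.01 -0.02] [-0.08  0.09 -0.78]
```

View pics/g.png

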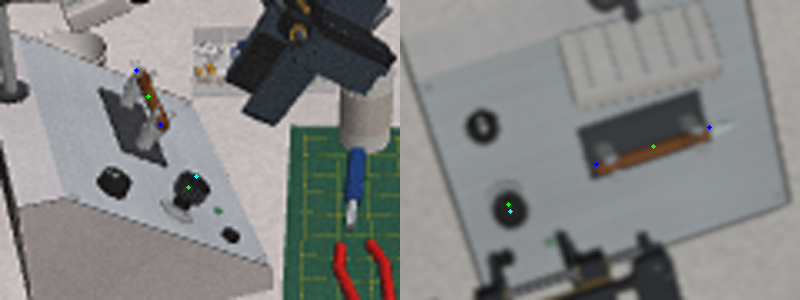

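Knob is back at the home (green) point, ≈(188,187) side. The pen lies along the predicted axis, about 2 mm nearer the robot, so I'll include that shift.

jog_arm([
  {"tx": -0.02, "ty": 0.26, "tz": -0.02, "wx": -0.08, "wy": 0.09, "wz": -0.78},
  {"tx": -0.04, "ty": 0.26, "tz": -0.02, "wx": -0.08, "wy": 0.09, "wz": -0.78},
  {"tx": -0.05, "ty": 0.25, "tz": -0.01, "wx": -0.08, "wy": 0.09, "wz": -0.78},
  {"tx": -0.07, "ty": 0.25, "tz": -0.01, "wx": -0.08, "wy": 0.09, "wz": -0.78},
  {"tx": -0.09, "ty": 0.24, "tz": -0.01, "wx": -0.08, "wy": 0.09, "wz": -0.78},
])

```text
time: 14.88
tool_pos: [0.5194, -0.0192, 0.1862]
tcp_rot: [0.882, 0.339, 0.327, 0.022]
wrist_force: [-0.4, 0.2, -0.9]
gripper_width: 0.501
grasp_force: 0.0
```

jog_arm([
  {"tx": -0.11, "ty": 0.24, "tz": -0.01, "wx": -0.08, "wy": 0.09, "wz": -0.78},
  {"tx": -0.13, "ty": 0.23, "tz": -0.01, "wx": -0.08, "wy": 0.09, "wz": -0.78},
  {"tx": -0.15, "ty": 0.21, "tz": -0.01, "wx": -0.08, "wy": 0.09, "wz": -0.78},
  {"tx": -0.16, "ty": 0.2, "tz": -0.01, "wx": -0.08, "wy": 0.09, "wz": -0.78},
  {"tx": -0.18, "ty": 0.19, "tz": -0.01, "wx": -0.08, "wy": 0.09, "wz": -0.78},
])

```text
time: 15.5
tool_pos: [0.5279, -0.0507, 0.1871]
tcp_rot: [0.792, 0.497, 0.342, 0.095]
wrist_force: [0.9, -0.3, 0.1]
gripper_width: 0.506
grasp_force: 0.0
```

jog_arm([
  {"tx": -0.19, "ty": 0.18, "tz": -0.01, "wx": -0.08, "wy": 0.09, "wz": -0.78},
  {"tx": -0.21, "ty": 0.16, "tz": -0.01, "wx": -0.08, "wy": 0.09, "wz": -0.78},
  {"tx": -0.22, "ty": 0.14, "tz": -0.01, "wx": -0.08, "wy": 0.09, "wz": -0.78},
  {"tx": -0.23, "ty": 0.13, "tz": -0.01, "wx": -0.08, "wy": 0.09, "wz": -0.78},
  {"tx": -0.24, "ty": 0.11, "tz": -0.01, "wx": -0.08, "wy": 0.09, "wz": -0.78},
])

```text
time: 16.12
tool_pos: [0.5366, -0.0826, 0.1878]
tcp_rot: [0.67, 0.636, 0.345, 0.164]
wrist_force: [-0.3, 0.0, 0.5]
gripper_width: 0.497
grasp_force: 0.0
```

jog_arm([
  {"tx": -0.24, "ty": 0.09, "tz": -0.01, "wx": -0.08, "wy": 0.09, "wz": -0.78},
  {"tx": -0.25, "ty": 0.07, "tz": -0.01, "wx": -0.08, "wy": 0.09, "wz": -0.78},
  {"tx": -0.26, "ty": 0.05, "tz": -0.02, "wx": -0.08, "wy": 0.09, "wz": -0.78},
  {"tx": -0.26, "ty": 0.03, "tz": -0.02, "wx": -0.08, "wy": 0.09, "wz": -0.78},
  {"tx": -0.26, "ty": 0.01, "tz": -0.02, "wx": -0.08, "wy": 0.09, "wz": -0.78},
])

```text
time: 16.75
tool_pos: [0.5452, -0.1141, 0.1885]
tcp_rot: [0.523, 0.75, 0.334, 0.227]
wrist_force: [0.5, 0.2, 0.3]
gripper_width: 0.499
grasp_force: 0.0
```

```bash
sed -i 's/^clip=.*/clip=np.array([.6125,-.0893,.124])/' h.py
python3 - <<'E'
from h import *
print(read_state()['joint_pos'].round(2));plan(clip-zp*.03,RP,5)
E
```

```text
[-0.6   0.16  2.19  1.27  0.69 -1.95]
0 [-0.    0.01  0.53] [ 0.   -0.02 -0.  ]
1 [-0.    0.01  0.53] [ 0.   -0.02 -0.  ]
2 [-0.    0.01  0.53] [ 0.   -0.02 -0.  ]
3 [-0.    0.01  0.53] [ 0.   -0.02 -0.  ]
4 [0.   0.01 0.53] [ 0.   -0.02 -0.  ]
```

jog_arm([
  {"tx": 0, "ty": 0.01, "tz": 0.53, "wx": 0, "wy": -0.02, "wz": 0},
  {"tx": 0, "ty": 0.01, "tz": 0.53, "wx": 0, "wy": -0.02, "wz": 0},
  {"tx": 0, "ty": 0.01, "tz": 0.53, "wx": 0, "wy": -0.02, "wz": 0},
  {"tx": 0, "ty": 0.01, "tz": 0.53, "wx": 0, "wy": -0.02, "wz": 0},
  {"tx": 0, "ty": 0.01, "tz": 0.53, "wx": 0, "wy": -0.02, "wz": 0},
])

```text
time: 17.38
tool_pos: [0.5921, -0.0963, 0.1444]
tcp_rot: [0.526, 0.749, 0.331, 0.23]
wrist_force: [0.0, -0.5, -0.0]
gripper_width: 0.499
grasp_force: 0.0
```

Run:
```python
from h import *
g=cam('side');t=cam('top');s=read_state();p=s['tool_pos'];R=Ro.from_quat(s['tcp_rot']).as_matrix()
print((R.T@(clip-p)*1e3).round(1));f=[]
for c,b in((g,(240,130,380,235)),(t,(300,130,400,205))):
    x0,y0,x1,y1=b; z=400/(x1-x0); im=cv2.resize(c['frame'][y0:y1,x0:x1],None,fx=z,fy=z,interpolation=cv2.INTER_CUBIC)
    for X,col in((p,(0,0,255)),(clip,(0,255,0))):
        u=(proj(c,X)-[x0,y0])*z; cv2.circle(im,tuple(int(a) for a in u),2,col,-1)
    f.append(cv2.resize(im,(400,300)))
cv2.imwrite('pics/i.png',np.hstack(f))
```

```text
[-1.  -0.2 29.4]
```

View pics/i.png

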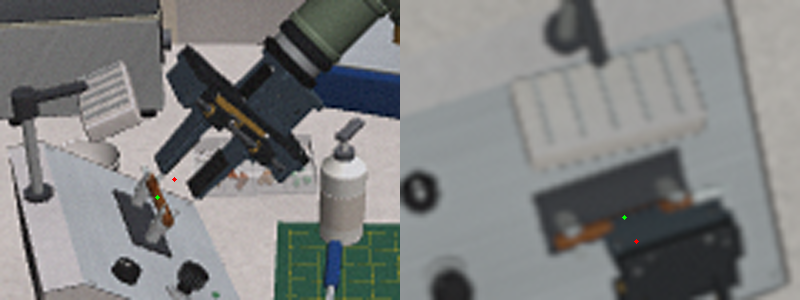

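Fingers straddle the barrel between the clips (pen ≈(158,198) side, ≈(625,217) top crop). For more room to the lamp I'll tilt 0.08 rad more.

```bash
sed -i 's/^T=.22/T=.30/' h.py
python3 - <<'E'
from h import *
plan(clip+zp*.011,RP,5)
E
```

```text
0 [-0.01  0.01  0.32] [-0.16 -0.   -0.01]
1 [-0.01  0.    0.32] [-0.16 -0.   -0.01]
2 [-0.01 -0.    0.32] [-0.16 -0.   -0.01]
3 [-0.01 -0.01  0.32] [-0.16 -0.   -0.01]
4 [-0.01 -0.02  0.32] [-0.16 -0.   -0.01]
```

jog_arm([
  {"tx": -0.01, "ty": 0.01, "tz": 0.32, "wx": -0.16, "wy": 0, "wz": 0},
  {"tx": -0.01, "ty": 0, "tz": 0.32, "wx": -0.16, "wy": 0, "wz": 0},
  {"tx": -0.01, "ty": 0, "tz": 0.32, "wx": -0.16, "wy": 0, "wz": 0},
  {"tx": -0.01, "ty": -0.01, "tz": 0.32, "wx": -0.16, "wy": 0, "wz": 0},
  {"tx": -0.01, "ty": -0.02, "tz": 0.32, "wx": -0.16, "wy": 0, "wz": 0},
])

```text
time: 18.1
tool_pos: [0.6205, -0.0874, 0.1191]
tcp_rot: [0.516, 0.735, 0.361, 0.252]
wrist_force: [0.4, -0.1, -0.1]
gripper_width: 0.502
grasp_force: 0.0
```

jog_arm([
  {"tx": 0, "ty": 0, "tz": 0, "wx": 0, "wy": 0, "wz": 0},
  {"tx": 0, "ty": 0, "tz": 0, "wx": 0, "wy": 0, "wz": 0},
  {"tx": 0, "ty": 0, "tz": 0, "wx": 0, "wy": 0, "wz": 0},
  {"tx": 0, "ty": 0, "tz": 0, "wx": 0, "wy": 0, "wz": 0},
  {"tx": 0, "ty": 0, "tz": 0, "wx": 0, "wy": 0, "wz": 0},
], hand=0, squeeze=30)

```text
time: 18.73
tool_pos: [0.6201, -0.0874, 0.1194]
tcp_rot: [0.516, 0.735, 0.361, 0.252]
wrist_force: [-1.3, -1.7, -1.0]
gripper_width: 0.134
grasp_force: 30.0
```

jog_arm([
  {"tx": 0, "ty": 0.04, "tz": -0.13, "wx": 0, "wy": 0, "wz": 0},
  {"tx": 0, "ty": 0.04, "tz": -0.13, "wx": 0, "wy": 0, "wz": 0},
  {"tx": 0, "ty": 0.05, "tz": -0.15, "wx": 0, "wy": 0, "wz": 0},
  {"tx": 0, "ty": 0.05, "tz": -0.15, "wx": 0, "wy": 0, "wz": 0},
  {"tx": 0, "ty": 0.05, "tz": -0.15, "wx": 0, "wy": 0, "wz": 0},
])

```text
time: 19.35
tool_pos: [0.6108, -0.091, 0.1361]
tcp_rot: [0.516, 0.735, 0.362, 0.253]
wrist_force: [-0.2, -0.5, 0.1]
gripper_width: 0.131
grasp_force: 30.0
```

jog_arm([
  {"tx": 0, "ty": 0.05, "tz": -0.2, "wx": 0, "wy": 0, "wz": 0},
  {"tx": 0, "ty": 0.05, "tz": -0.3, "wx": 0, "wy": 0, "wz": 0},
  {"tx": 0, "ty": 0, "tz": -0.4, "wx": 0, "wy": 0, "wz": 0},
  {"tx": 0, "ty": 0, "tz": -0.5, "wx": 0, "wy": 0, "wz": 0},
  {"tx": 0, "ty": 0, "tz": -0.5, "wx": 0, "wy": 0, "wz": 0},
])

```text
time: 19.98
tool_pos: [0.576, -0.1034, 0.1666]
tcp_rot: [0.516, 0.735, 0.361, 0.252]
wrist_force: [0.1, -0.5, -0.5]
gripper_width: 0.136
grasp_force: 30.0
```

Run:
```python
from h import *
g=cam('side');t=cam('top');f=[]
for c,b in((g,(200,110,400,260)),(t,(270,110,430,230))):
    x0,y0,x1,y1=b; z=400/(x1-x0); f.append(cv2.resize(cv2.resize(c['frame'][y0:y1,x0:x1],None,fx=z,fy=z,interpolation=cv2.INTER_CUBIC),(400,300)))
cv2.imwrite('pics/j.png',np.hstack(f))
# tray target, nib along (.956,-.293)
c=np.array([.549,.3617,0]);yaw=-.298;nib=np.array([np.cos(yaw),np.sin(yaw),0]);z=np.array([0,0,-1.]);y=np.array([-np.sin(yaw),np.cos(yaw),0])
R=frame(z,y)
s=read_state();R0=Ro.from_quat(s['tcp_rot']).as_matrix();print('x.nib now',R0[:,0]@-ys,'x.nib goal',R[:,0]@nib)
tgt=c-nib*.012; mid=tgt+[0,0,.16]
p0=s['tool_pos'];via=np.array([.47,.02,.27]);h=Ro.from_matrix(R0)*Ro.from_rotvec(Ro.from_matrix(R0.T@R).as_rotvec()*.4)
plan(via,h.as_matrix(),10);print();plan(mid,R,15,via,h.as_matrix())
```

```text
x.nib now -0.9999944456052663 x.nib goal -1.0000000000000002
0 [ 0.61  0.18 -0.43] [ 0.34  0.17 -0.34]
1 [ 0.61  0.19 -0.43] [ 0.34  0.17 -0.34]
2 [ 0.61  0.2  -0.43] [ 0.34  0.17 -0.34]
3 [ 0.61  0.2  -0.42] [ 0.34  0.17 -0.34]
4 [ 0.61  0.21 -0.42] [ 0.34  0.17 -0.34]
5 [ 0.61  0.22 -0.42] [ 0.34  0.17 -0.34]
6 [ 0.61  0.22 -0.41] [ 0.34  0.17 -0.34]
7 [ 0.61  0.23 -0.41] [ 0.34  0.17 -0.34]
8 [ 0.61  0.24 -0.41] [ 0.34  0.17 -0.34]
9 [ 0.61  0.25 -0.41] [ 0.34  0.17 -0.34]

0 [0.61 0.51 0.58] [ 0.34  0.17 -0.34]
1 [0.58 0.55 0.58] [ 0.34  0.17 -0.34]
2 [0.55 0.59 0.57] [ 0.34  0.17 -0.34]
3 [0.52 0.62 0.56] [ 0.34  0.17 -0.34]
4 [0.49 0.66 0.54] [ 0.34  0.17 -0.34]
5 [0.45 0.69 0.53] [ 0.34  0.17 -0.34]
6 [0.42 0.73 0.51] [ 0.34  0.17 -0.34]
7 [0.39 0.76 0.49] [ 0.34  0.17 -0.34]
8 [0.35 0.79 0.47] [ 0.34  0.17 -0.34]
9 [0.32 0.81 0.45] [ 0.34  0.17 -0.34]
10 [0.28 0.84 0.43] [ 0.34  0.17 -0.34]
11 [0.25 0.86 0.4 ] [ 0.34  0.17 -0.34]
12 [0.21 0.88 0.38] [ 0.34  0.17 -0.34]
13 [0.17 0.9  0.35] [ 0.34  0.17 -0.34]
14 [0.14 0.92 0.32] [ 0.34  0.17 -0.34]
```

View pics/j.png

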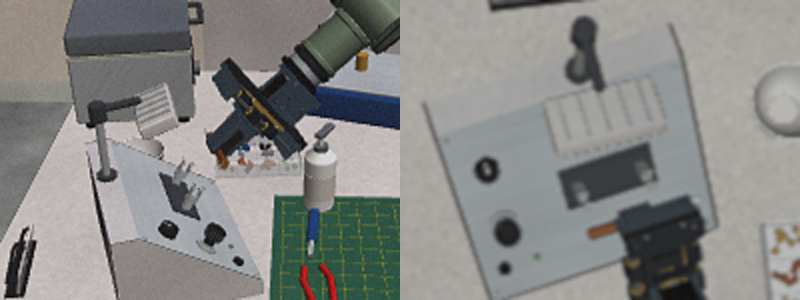

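Clips are empty, the pen's amber butt shows at ≈(603,231) in the top crop in the fingers, and the lamp is undisturbed. I'll carry it to the tray.

jog_arm([
  {"tx": 0.61, "ty": 0.18, "tz": -0.43, "wx": 0.34, "wy": 0.17, "wz": -0.34},
  {"tx": 0.61, "ty": 0.19, "tz": -0.43, "wx": 0.34, "wy": 0.17, "wz": -0.34},
  {"tx": 0.61, "ty": 0.2, "tz": -0.43, "wx": 0.34, "wy": 0.17, "wz": -0.34},
  {"tx": 0.61, "ty": 0.2, "tz": -0.42, "wx": 0.34, "wy": 0.17, "wz": -0.34},
  {"tx": 0.61, "ty": 0.21, "tz": -0.42, "wx": 0.34, "wy": 0.17, "wz": -0.34},
])

```text
time: 20.7
tool_pos: [0.5232, -0.0411, 0.2178]
tcp_rot: [0.455, 0.814, 0.296, 0.205]
wrist_force: [0.4, 0.3, -0.4]
gripper_width: 0.133
grasp_force: 30.0
```

jog_arm([
  {"tx": 0.61, "ty": 0.22, "tz": -0.42, "wx": 0.34, "wy": 0.17, "wz": -0.34},
  {"tx": 0.61, "ty": 0.22, "tz": -0.41, "wx": 0.34, "wy": 0.17, "wz": -0.34},
  {"tx": 0.61, "ty": 0.23, "tz": -0.41, "wx": 0.34, "wy": 0.17, "wz": -0.34},
  {"tx": 0.61, "ty": 0.24, "tz": -0.41, "wx": 0.34, "wy": 0.17, "wz": -0.34},
  {"tx": 0.61, "ty": 0.25, "tz": -0.41, "wx": 0.34, "wy": 0.17, "wz": -0.34},
])

```text
time: 21.32
tool_pos: [0.4701, 0.0207, 0.2696]
tcp_rot: [0.387, 0.88, 0.227, 0.155]
wrist_force: [1.2, 0.8, -0.0]
gripper_width: 0.135
grasp_force: 30.0
```

jog_arm([
  {"tx": 0.61, "ty": 0.51, "tz": 0.58, "wx": 0.34, "wy": 0.17, "wz": -0.34},
  {"tx": 0.58, "ty": 0.55, "tz": 0.58, "wx": 0.34, "wy": 0.17, "wz": -0.34},
  {"tx": 0.55, "ty": 0.59, "tz": 0.57, "wx": 0.34, "wy": 0.17, "wz": -0.34},
  {"tx": 0.52, "ty": 0.62, "tz": 0.56, "wx": 0.34, "wy": 0.17, "wz": -0.34},
  {"tx": 0.49, "ty": 0.66, "tz": 0.54, "wx": 0.34, "wy": 0.17, "wz": -0.34},
])

```text
time: 21.95
tool_pos: [0.4929, 0.1366, 0.2325]
tcp_rot: [0.313, 0.932, 0.153, 0.103]
wrist_force: [1.1, 0.1, -0.0]
gripper_width: 0.136
grasp_force: 30.0
```

jog_arm([
  {"tx": 0.45, "ty": 0.69, "tz": 0.53, "wx": 0.34, "wy": 0.17, "wz": -0.34},
  {"tx": 0.42, "ty": 0.73, "tz": 0.51, "wx": 0.34, "wy": 0.17, "wz": -0.34},
  {"tx": 0.39, "ty": 0.76, "tz": 0.49, "wx": 0.34, "wy": 0.17, "wz": -0.34},
  {"tx": 0.35, "ty": 0.79, "tz": 0.47, "wx": 0.34, "wy": 0.17, "wz": -0.34},
  {"tx": 0.32, "ty": 0.81, "tz": 0.45, "wx": 0.34, "wy": 0.17, "wz": -0.34},
])

```text
time: 22.58
tool_pos: [0.5156, 0.2516, 0.1962]
tcp_rot: [0.234, 0.968, 0.077, 0.049]
wrist_force: [-0.4, -0.6, 0.2]
gripper_width: 0.133
grasp_force: 30.0
```

jog_arm([
  {"tx": 0.28, "ty": 0.84, "tz": 0.43, "wx": 0.34, "wy": 0.17, "wz": -0.34},
  {"tx": 0.25, "ty": 0.86, "tz": 0.4, "wx": 0.34, "wy": 0.17, "wz": -0.34},
  {"tx": 0.21, "ty": 0.88, "tz": 0.38, "wx": 0.34, "wy": 0.17, "wz": -0.34},
  {"tx": 0.17, "ty": 0.9, "tz": 0.35, "wx": 0.34, "wy": 0.17, "wz": -0.34},
  {"tx": 0.14, "ty": 0.92, "tz": 0.32, "wx": 0.34, "wy": 0.17, "wz": -0.34},
])

```text
time: 23.2
tool_pos: [0.5382, 0.3666, 0.1598]
tcp_rot: [0.151, 0.989, 0.0, -0.005]
wrist_force: [0.9, -0.4, -0.6]
gripper_width: 0.136
grasp_force: 30.0
```

```bash
cat > g.py <<'E'
from h import *
c=np.array([.549,.3617,0]);yaw=-.298;nib=np.array([np.cos(yaw),np.sin(yaw),0]);z=np.array([0,0,-1.]);y=np.array([-np.sin(yaw),np.cos(yaw),0])
RT=frame(z,y);tgt=c-nib*.012
E
python3 - <<'E'
from g import *
print(read_state()['joint_pos'].round(2));plan(tgt+[0,0,.05],RT,5)
g=cam('side');t=cam('top');f=[]
for c_,b in((g,(200,250,400,400)),(t,(140,130,300,250))):
    x0,y0,x1,y1=b; z_=400/(x1-x0); im=cv2.resize(c_['frame'][y0:y1,x0:x1],(400,300),interpolation=cv2.INTER_CUBIC)
    for X in(tgt+[0,0,.005],c+nib*.095+[0,0,.022],c-nib*.095+[0,0,.022]):
        u=(proj(c_,X)-[x0,y0])*z_; cv2.circle(im,tuple(int(a) for a in u),2,(0,255,0),-1)
    f.append(im)
cv2.imwrite('pics/k.png',np.hstack(f))
E
```

```text
[ 0.58  0.48  1.45  0.01  1.22 -0.69]
0 [-0.01 -0.01  0.88] [-0.   -0.02 -0.01]
1 [-0.01 -0.01  0.88] [-0.   -0.02 -0.01]
2 [-0.   -0.01  0.88] [-0.   -0.02 -0.01]
3 [-0.   -0.01  0.88] [-0.   -0.02 -0.01]
4 [ 0.   -0.01  0.88] [-0.   -0.02 -0.01]
```

View pics/k.png

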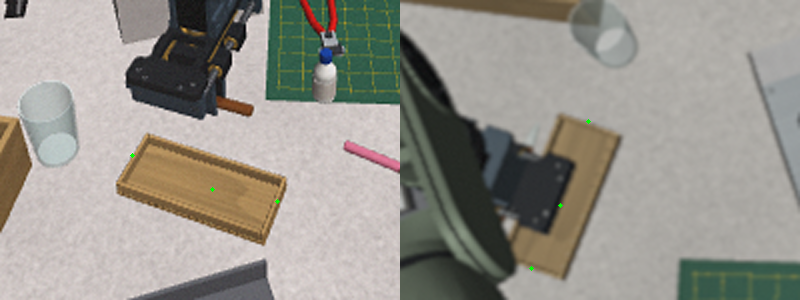

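Pen is held level over the tray, parallel to it; the tray's predicted ends (crop (132,155), (277,201) side) lie within about 5 mm. Lowering.

jog_arm([
  {"tx": 0, "ty": -0.01, "tz": 0.88, "wx": 0, "wy": -0.02, "wz": -0.01},
  {"tx": 0, "ty": -0.01, "tz": 0.88, "wx": 0, "wy": -0.02, "wz": -0.01},
  {"tx": 0, "ty": -0.01, "tz": 0.88, "wx": 0, "wy": -0.02, "wz": -0.01},
  {"tx": 0, "ty": -0.01, "tz": 0.88, "wx": 0, "wy": -0.02, "wz": -0.01},
  {"tx": 0, "ty": -0.01, "tz": 0.88, "wx": 0, "wy": -0.02, "wz": -0.01},
])

```text
time: 23.92
tool_pos: [0.5372, 0.364, 0.05]
tcp_rot: [0.149, 0.989, 0.0, 0.0]
wrist_force: [1.1, -0.2, -0.5]
gripper_width: 0.137
grasp_force: 30.0
```

jog_arm([
  {"tx": 0, "ty": 0, "tz": 0.6, "wx": 0, "wy": 0, "wz": 0},
  {"tx": 0, "ty": 0, "tz": 0.5, "wx": 0, "wy": 0, "wz": 0},
  {"tx": 0, "ty": 0, "tz": 0.3, "wx": 0, "wy": 0, "wz": 0},
  {"tx": 0, "ty": 0, "tz": 0.1, "wx": 0, "wy": 0, "wz": 0},
  {"tx": 0, "ty": 0, "tz": 0, "wx": 0, "wy": 0, "wz": 0},
])

```text
time: 24.55
tool_pos: [0.5378, 0.3652, 0.0133]
tcp_rot: [0.149, 0.989, 0.001, 0.001]
wrist_force: [-0.7, 0.8, -0.1]
gripper_width: 0.135
grasp_force: 30.0
```

jog_arm([
  {"tx": 0, "ty": 0, "tz": 0.1, "wx": 0, "wy": 0, "wz": 0},
  {"tx": 0, "ty": 0, "tz": 0.06, "wx": 0, "wy": 0, "wz": 0},
  {"tx": 0, "ty": 0, "tz": 0.06, "wx": 0, "wy": 0, "wz": 0},
  {"tx": 0, "ty": 0, "tz": 0, "wx": 0, "wy": 0, "wz": 0},
  {"tx": 0, "ty": 0, "tz": 0, "wx": 0, "wy": 0, "wz": 0},
])

```text
time: 25.18
tool_pos: [0.5376, 0.365, 0.0075]
tcp_rot: [0.149, 0.989, 0.0, 0.0]
wrist_force: [-0.5, 0.4, -0.6]
gripper_width: 0.13
grasp_force: 30.0
```

jog_arm([
  {"tx": 0, "ty": 0, "tz": 0.04, "wx": 0, "wy": 0, "wz": 0},
  {"tx": 0, "ty": 0, "tz": 0.03, "wx": 0, "wy": 0, "wz": 0},
  {"tx": 0, "ty": 0, "tz": 0, "wx": 0, "wy": 0, "wz": 0},
  {"tx": 0, "ty": 0, "tz": 0, "wx": 0, "wy": 0, "wz": 0},
  {"tx": 0, "ty": 0, "tz": 0, "wx": 0, "wy": 0, "wz": 0},
])

```text
time: 25.8
tool_pos: [0.5376, 0.365, 0.0058]
tcp_rot: [0.149, 0.989, 0.0, 0.0]
wrist_force: [1.3, 1.0, 0.0]
gripper_width: 0.131
grasp_force: 30.0
```

jog_arm([
  {"tx": 0, "ty": 0, "tz": 0, "wx": 0, "wy": 0, "wz": 0},
  {"tx": 0, "ty": 0, "tz": 0, "wx": 0, "wy": 0, "wz": 0},
  {"tx": 0, "ty": 0, "tz": 0, "wx": 0, "wy": 0, "wz": 0},
  {"tx": 0, "ty": 0, "tz": 0, "wx": 0, "wy": 0, "wz": 0},
  {"tx": 0, "ty": 0, "tz": 0, "wx": 0, "wy": 0, "wz": 0},
], hand=0.28)

```text
time: 26.42
tool_pos: [0.5376, 0.365, 0.0057]
tcp_rot: [0.149, 0.989, 0.0, 0.0]
wrist_force: [-0.0, 0.1, -0.2]
gripper_width: 0.282
grasp_force: 0.0
```

jog_arm([
  {"tx": 0, "ty": 0, "tz": -0.2, "wx": 0, "wy": 0, "wz": 0},
  {"tx": 0, "ty": 0, "tz": -0.5, "wx": 0, "wy": 0, "wz": 0},
  {"tx": 0, "ty": 0, "tz": -0.8, "wx": 0, "wy": 0, "wz": 0},
  {"tx": 0, "ty": 0, "tz": -1, "wx": 0, "wy": 0, "wz": 0},
  {"tx": 0, "ty": 0, "tz": -1, "wx": 0, "wy": 0, "wz": 0},
])

```text
time: 27.05
tool_pos: [0.5377, 0.3651, 0.0951]
tcp_rot: [0.149, 0.989, 0.001, 0.001]
wrist_force: [0.3, -0.1, 0.0]
gripper_width: 0.279
grasp_force: 0.0
```

Run:
```python
from g import *
g=cam('side');P=pts(g);h=cv2.cvtColor(g['frame'],cv2.COLOR_BGR2HSV)
t=cam('top')
f=[cv2.resize(c_['frame'][b[1]:b[3],b[0]:b[2]],(400,300),interpolation=cv2.INTER_CUBIC) for c_,b in((g,(240,300,360,390)),(g,(230,140,390,260)))]
cv2.imwrite('pics/l.png',np.hstack(f))
m=(h[...,1]>150)&(h[...,0]<18);m[:305]=0;m[380:]=0;m[:,:250]=0;m[:,350:]=0
Q=P[m];Q=Q[(Q[:,2]<.06)];print(m.sum(),Q.mean(0).round(3),Q.min(0).round(3),Q.max(0).round(3));print('tray frame',(Q-c)@np.c_[nib,y,-z].mean() if 0 else ((Q.mean(0)-c)@nib,(Q.mean(0)-c)@y))
```

```text
207 [0.531 0.369 0.016] [0.486 0.349 0.002] [0.58  0.42  0.022]
tray frame (np.float64(-0.019589361408490123), np.float64(0.00156471859421021))
```

View pics/l.png

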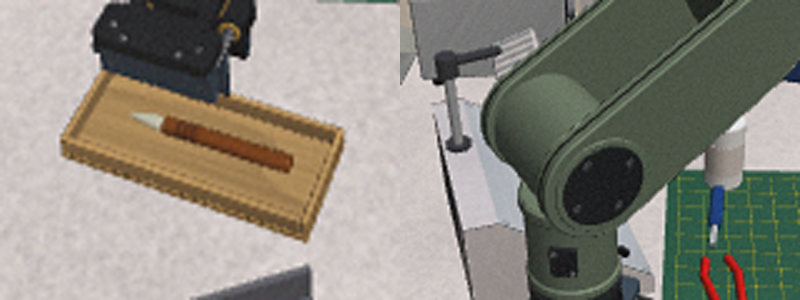

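The pen lies flat in the tray (crop (130,117)–(292,162)), released, and the gripper is clear above it. Handing in.

```bash
python3 -c "
from workcell import *
print(finish_job())"
```

```text
the job is handed in; nothing more can be done
None
```

I cured the joint with the lamp on and untouched for about 5 s, pushed the knob home, then laid the pen flat in the tray and released it; the job is handed in at about 27 s, and the hand-in returned no verdict.

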